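# Close and start the locked scent diffuser

## Task

Close the scent diffuser's open filler neck with the wooden stopper, seated upright down to its flange. Then slide the child-lock cover on its sloping front panel all the way aside and leave it there, and push the start button that it was hiding fully in, hold it in for a second and let it come out again. Work gently: the diffuser only stands loose on its board and must not be shoved or leaned on, and the card holder, the wooden hand and the reed bottle stay where they are.

Things in the scene. Friction and masses are not known exactly. Their poses are not given: they have to be found in the camera images.
- tray: flat marble board, 220 x 280 mm, 6 mm thick, fixed on the table, on which the diffuser stands; origin at the centre of its underside
- diffuser: white scent diffuser, 2.2 kg (+-15 %), loose on four rubber feet; slides if pushed level with more than about 9 N. 170 mm deep (x), 210 wide (y); deck 89 mm high at the rear (x -4 to +85 mm), sloping panel at the front (x -85 to -4 mm), rising rearward at 36 deg (0.628 rad). Origin: centre of underside; x to its rear, z up. The front faces away from the robot.
- handle_mid (a point): middle of the level steel carrying-handle bar (11 mm thick, 200 mm along diffuser y) that passes just above the button, at diffuser x = -54, y = 0, z = 124 mm; each end slopes back to the deck at x = +10 mm. Because of it the panel is reached only with a tilted tool: fingers along the panel's normal, in front of and below the bar.
- neck_mouth (a point): centre of the mouth of the glass filler neck on the deck (diffuser frame x = 42, y = 0, z = 121 mm): upright tube, bore 27 mm, outside 41 mm, 32 mm deep. Axes as the diffuser's.
- stopper: pale wooden stopper, 40 g, 54 mm tall, standing foot down on a 5 mm thick, 100 mm square cork coaster. Round: plug tapering from 18 mm across at the foot to 24 mm at height 26 mm, flange 38 mm across from 26 to 30 mm, grip knob 28 mm across from 30 to 54 mm. Origin: centre of its foot; z up its axis. When seated the flange lies on the neck's rim, the origin 26 mm below neck_mouth.
- panel (a point): control panel frame, fixed in the diffuser at x = -44.5, y = -24, z = 59.4 mm: origin on the panel's surface on the button's axis, x up the slope to the rear, y along the child lock's slide, z square out of the panel. Two rails 17 mm high run along y at x = +-25.5 to +-31.5 mm, from y = -24 to +72 mm. The handle bar's axis is at x = 30, z = 58 mm here.
- lock_ridge (a point): centre of the top of the ridge on the child-lock cover; axes as the panel's. The cover is a grey plate 50 mm (panel x) by 44 mm (y), top 19 mm above the panel; in its middle stands a ridge 22 mm long (x), 10 mm wide (y), its top 35.5 mm above the panel. Pinch the ridge across y, or push it.
- lock (a joint): child-lock cover, m: 0 = closed, centred over the button; slides to panel +y up to a stop at 0.048 (fully aside). Needs about 2.5 N, stays where it is left. It can start up to 6 mm open and still hides the button.
- button (a joint): start button, m: 0 = out, 0.006 = fully in. Spring: 1.8 N to start, 6 N fully in, then a hard stop; springs out when released. Grey cap 24 mm across, centred on the panel's z axis, hidden under the closed cover. Its face stands 9.5 to 14.5 mm above the panel when out; this varies from unit to unit and is not reported: find it by touch.
- card_holder: clear card stand with cards, 50 x 100 mm, 52 mm tall; origin at the centre of its underside. Bystander, on the other side of the diffuser from the coaster.
- wooden_hand: jointed-look wooden display hand, 66 mm wide foot, 204 mm tall; origin at the centre of its underside. Bystander beyond the coaster or the card holder.
- reed_bottle: glass scent bottle with sticks, 74 mm wide, 210 mm tall; origin at the centre of its underside. Bystander beyond the coaster or the card holder.
Mind the look-alikes: they are no part of the job. Several things look just like the stopper: the one meant starts farthest from the robot's base.

How it is judged:
By the outcome, as a careful person would: the job done as asked, in the order asked, and still so for the second after the job is handed in, with the robot touching nothing.
It also fails if it takes over 72 s, if anything falls off the work surface, if the arm or the gripper's body presses on something with over 40 N, if the wrist force passes 120 N, or if a joint passes its speed limit or range.

## Robot

A 6-joint arm with a two-finger parallel gripper is mounted at the origin on the work surface. World frame = base frame: x ahead of the robot, y to its left, z up, the work surface at z = 0. Lengths are in mm, angles in rad, forces in N, time in s.
With the tool pointing down it reaches from about 400 to 925 mm from the base axis. Payload 12.5 kg.
Tool frame: the origin (TCP) lies midway between the tips of the shut fingers; the grasp point (between the pads) lies 19 mm behind it (env.pinch_z is the z of the grasp point in the tool frame, in mm); z points along the fingers, y is the line along which they close (so a half turn about z gives the same grasp; the last joint's range is limited). The gripper opens to 95 mm and grips with 3 to 60 N. Pads are 20 mm wide; open, the fingers measure 119 mm over their backs; the gripper's body (75 mm by 180 mm) begins 59 mm behind the grasp point.
Start: joints at [-1.439, 0.491, 1.559, -0, 1.092, -0.106], TCP at [147.25, -607.424, 214.661] pointing down, gripper open.
Joint ranges: [-3.1, 3.1], [-0.84, 2.19], [0.05, 2.79], [-1.13, 4.28], [0.06, 2.93], [-2.69, 2.69]. Speed limits (rad/s): [2.22, 2.22, 2.79, 3.14, 3.14, 3.14].

## Interface

Orientations are given as [roll, pitch, yaw] about the fixed x, y, z axes, in that order (R = Rz(yaw) Ry(pitch) Rx(roll)).
In Python, from cell import env, eyes gives the robot as it stands.
- The arm moves only by the shell command python3 -m inch 'ROWS'. ROWS is JSON, a list of rows, each a list of 3 entries, a list of its own where there are three numbers: the shift along the tool's x, y, z in units of 60 mm (1.0 is 60 mm), then the turn about the tool's z in units of 5 degrees (1.0 is 5 degrees), then the closure, from -1 (fully open) to 1 (shut). In form: [[[tx, ty, tz], turn, claw], ...]. A call has exactly 10 rows; each row shifts and turns the commanded pose from where the row before left it, along the tool's axes as they then stand; what a row does not reach is not made up. A row lasts 1/8 s, in which the tool goes at most 62.5 mm and 10.7 degrees, less where a joint would pass 70% of its speed; a pose out of reach is approached as far as the arm can. A call is refused whole if a number of a shift passes 1 or a number of a turn 1, either way. A call with a gripper value outside its range is refused whole. The fingers move at their own pace and stop on an object; the grip force is fixed at half the most. Time passes only in rows, so rows that do not move let the fingers close, or fill a call up. It gives the time, the measured TCP pose, the force, the opening and the grip force at its end, in the units of the state.
- env.state(): the state, without advancing time (a new reading comes with each control period).
- eyes.read_camera(name): name is "scene" or "side" or "wrist"; returns a dict with "pixels" (480x640x3 uint8, red, green, blue), "fx", "fy", "cx", "cy" (pixels), "distortion" ([k1, k2, p1, p2, k3] as OpenCV has them; the pictures are not rectified), "extrinsics" (4x4, takes a point from world to camera coordinates). Camera axes: x right, y down, z forward; pixel columns grow to the right and rows downward; lengths in mm; the calibration is good to about 2 mm. A picture is of the moment at which its call begins. There is no depth.
- env.job_done(): hands the job in; it is judged then, once.
Trained networks look in a picture, given as the dict that the camera call returned (one of the last four; its "shot" number tells which), for a name from the list of things; names that differ only in an ending like _2 or _b are one class to them, and where a whole thing is asked for, a point or a joint stands for the part that bears it (a point fixed in the world has none). Each returns a list of dicts, best first, with "score" (0 to 1); they miss things now and then, are a little off and sometimes report something else, mostly with a low value. They report only what shows in the picture. A call takes as long as a camera call. They do not tell look-alikes from the thing itself.
- eyes.boxes_of(name, picture): "centre" ([row, column] in pixels, amid what is visible of it).
- eyes.cut_out(name, picture): "mask" (480x640 bool, what is visible of it) and "centre" ([row, column] in pixels, amid what is visible of it).
- eyes.spot_point(name, picture): "centre" ([row, column] in pixels: a listed point, or the origin of a listed thing).
The state is a dict: "t": time; "joints": joint angles; "qvel": joint speeds; "tau": joint torques, N m; "eef_pos": TCP position; "tcp_rot": TCP orientation; "ft_force": force on the tool from outside, world axes, zero at the start; "moment": the same for the moment, N m; "opening": opening from 0.0 (shut) to 1.0 (fully open); "grip_force": force on a finger pad.
Only numpy, scipy, OpenCV 4.12 (cv2) and the standard library are available. Lean on these libraries where they do the work, as an engineer would, in place of code of your own. Each camera call takes 0.05 s, during which the arm holds its last target. There are 200 camera calls.

## Working session

There is one attempt and no reset: what is moved stays moved. The work goes in short steps, Python scripts to look and compute and a shell command to move; the robot and the scene stay as the last step left them, time stands still between calls to the robot, and variables do not carry over. Pictures are saved under pics/ and viewed, at most 10 in all, crops included, and the job is handed in when it is done.

```bash
ls; mkdir -p pics; cat > h.py <<'E'
import numpy as np, cv2
from cell import env, eyes
from scipy.spatial.transform import Rotation as R
def proj(c,P):
    E=np.array(c["extrinsics"]);K=np.array([[c["fx"],0,c["cx"]],[0,c["fy"],c["cy"]],[0,0,1]])
    r,_=cv2.Rodrigues(E[:3,:3]);p,_=cv2.projectPoints(np.array(P,float).reshape(-1,1,3),r,E[:3,3],K,np.array(c["distortion"],float));return p[:,0,::-1]
def ray(c,rc):
    E=np.array(c["extrinsics"]);K=np.array([[c["fx"],0,c["cx"]],[0,c["fy"],c["cy"]],[0,0,1]])
    u=cv2.undistortPoints(np.array([[[rc[1],rc[0]]]],float),K,np.array(c["distortion"],float))[0,0]
    d=E[:3,:3].T@np.array([u[0],u[1],1]);return -E[:3,:3].T@E[:3,3],d/np.linalg.norm(d)
def tri(obs):
    A=np.zeros((3,3));b=np.zeros(3)
    for c,rc in obs:
        o,d=ray(c,rc);M=np.eye(3)-np.outer(d,d);A+=M;b+=M@o
    X=np.linalg.solve(A,b);return X,[np.round(proj(c,X)[0]-rc,1).tolist() for c,rc in obs]
def atz(c,rc,z):
    o,d=ray(c,rc);return o+d*(z-o[2])/d[2]
def save(c,n): cv2.imwrite("pics/"+n,cv2.cvtColor(c["pixels"],cv2.COLOR_RGB2BGR))
E
python3 - <<'E'
from h import *
print(env.state(), env.pinch_z)
for n in ["scene","side","wrist"]:
    c=eyes.read_camera(n);save(c,n+"0.png")
    print(n,np.round(-np.array(c["extrinsics"])[:3,:3].T@np.array(c["extrinsics"])[:3,3]))
    for t in ["stopper","diffuser","neck_mouth","handle_mid","panel","lock_ridge","card_holder","wooden_hand","reed_bottle","tray"]:
        print(n,t,[(np.round(d["centre"]).tolist(),round(d["score"],2)) for d in eyes.spot_point(t,c)])
E
```

```text
pics
{'t': 0.0, 'joints': array([-1.43859179e+00,  4.91523222e-01,  1.55944735e+00, -5.28177239e-05,
        1.09169540e+00, -1.05633988e-01]), 'qvel': array([-0.00054926,  0.00025183,  0.00046965, -0.00138126,  0.00034299,
        0.00021178]), 'tau': array([-3.92396003e-03, -6.12647438e+01, -2.58180696e+01,  6.90919929e-02,
        4.82215849e-02, -8.67824519e-05]), 'eef_pos': array([ 147.2082732 , -607.16564891,  214.08504775]), 'tcp_rot': array([-3.14052038e+00, -6.65844518e-05,  2.37862866e-01]), 'ft_force': array([ 0.83175539, -0.68107004,  0.35314719]), 'moment': array([0.00728738, 0.01801643, 0.02360163]), 'grip_force': 0.0, 'opening': 0.9974042813675055} -18.8
scene [1226. -188.  771.]
scene stopper [([215.0, 415.0], 0.7), ([204.0, 380.0], 0.65)]
scene diffuser [([290.0, 342.0], 0.62)]
scene neck_mouth []
scene handle_mid []
scene panel [([283.0, 362.0], 0.97)]
scene lock_ridge [([282.0, 369.0], 0.73)]
scene card_holder [([294.0, 204.0], 0.69)]
scene wooden_hand [([298.0, 476.0], 0.84), ([281.0, 365.0], 0.28)]
scene reed_bottle [([366.0, 191.0], 0.73)]
scene tray []
side [386. 827. 627.]
side stopper [([416.0, 394.0], 0.97), ([394.0, 325.0], 0.82), ([355.0, 382.0], 0.58), ([390.0, 449.0], 0.58)]
side diffuser [([280.0, 281.0], 0.62), ([229.0, 254.0], 0.32)]
side neck_mouth []
side handle_mid [([225.0, 254.0], 0.66)]
side panel [([267.0, 257.0], 0.69)]
side lock_ridge [([250.0, 245.0], 0.71)]
side card_holder [([205.0, 342.0], 0.92)]
side wooden_hand [([224.0, 254.0], 0.73), ([388.0, 176.0], 0.61)]
side reed_bottle [([197.0, 265.0], 0.68)]
side tray []
wrist [ 224. -588.  385.]
wrist stopper []
wrist diffuser []
wrist neck_mouth []
wrist handle_mid []
wrist panel []
wrist lock_ridge []
wrist card_holder []
wrist wooden_hand []
wrist reed_bottle []
wrist tray []
```

View pics/scene0.png

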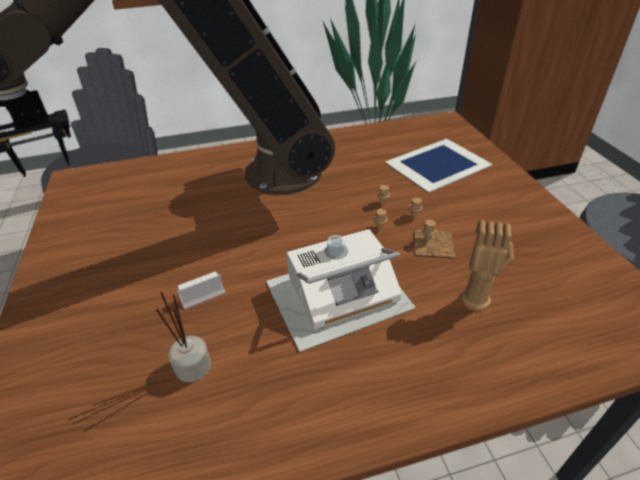

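View pics/side0.png

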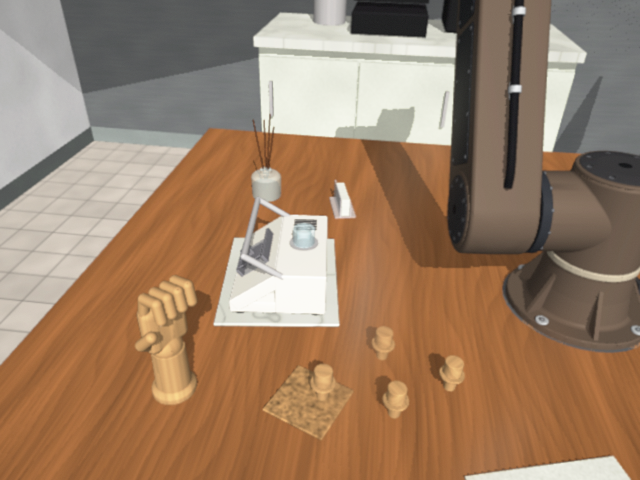

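The scene view shows four stopper look-alikes at (194,384), (208,416), (218,380) and one on the coaster at (230,429). In the side view they are at (342,383), (372,453), (398,396) and, on the coaster, (380,323). The diffuser faces away from the robot at about (280,345) in the scene view.

```bash
python3 - <<'E'
from h import *
s=eyes.read_camera("scene");d=eyes.read_camera("side")
for n,c in(("scene",s),("side",d)):
    for t in ["stopper","reed_bottle","wooden_hand","card_holder","diffuser"]:
        for k in eyes.boxes_of(t,c): print(n,t,np.round(k["centre"]).tolist(),round(k["score"],2),np.round(atz(c,k["centre"],27)).tolist())
    for t in ["panel","lock_ridge","neck_mouth","handle_mid","diffuser","stopper"]:
        for k in eyes.spot_point(t,c): print(n,"pt",t,np.round(k["centre"],1).tolist(),round(k["score"],2))
for nm,a,b in [("cork stopper",(230,429),(380,323)),("A",(194,384),(372,453)),("B",(208,416),(398,396)),("C",(218,380),(342,383))]:
    X,e=tri([(s,a),(d,b)]);print(nm,np.round(X),np.hypot(*X[:2]).round(),e)
for nm,a,b in [("ridge",(282,369),(250,245)),("panel",(283,362),(267,257)),("neck",(238,335),(230,304))]:
    X,e=tri([(s,a),(d,b)]);print(nm,np.round(X),e)
im=np.hstack([cv2.resize(s["pixels"][180:270,350:470],None,fx=3.3,fy=3.3,interpolation=2),cv2.resize(d["pixels"][320:430,260:407],None,fx=2.7,fy=2.7,interpolation=2)[:297]])
save({"pixels":im},"crop1.png")
w=eyes.read_camera("wrist");E=np.array(w["extrinsics"]);print(E.round(3),w["fx"])
E
```

```text
scene stopper [209.0, 416.0] 0.76 [343.0, 308.0, 27.0]
scene stopper [226.0, 431.0] 0.73 [423.0, 314.0, 27.0]
scene stopper [220.0, 379.0] 0.69 [359.0, 191.0, 27.0]
scene stopper [194.0, 384.0] 0.51 [246.0, 249.0, 27.0]
scene reed_bottle [354.0, 186.0] 0.75 [650.0, -330.0, 27.0]
scene wooden_hand [258.0, 486.0] 0.63 [573.0, 387.0, 27.0]
scene card_holder [289.0, 202.0] 0.7 [480.0, -287.0, 27.0]
scene diffuser [277.0, 342.0] 0.88 [535.0, 33.0, 27.0]
scene pt panel [283.5, 360.3] 0.92
scene pt lock_ridge [279.4, 365.9] 0.64
scene pt handle_mid [267.0, 355.6] 0.93
scene pt diffuser [290.8, 341.6] 0.66
scene pt stopper [237.4, 431.0] 0.67
scene pt stopper [201.8, 380.3] 0.58
scene pt stopper [219.5, 412.9] 0.51
scene pt stopper [229.1, 379.4] 0.5
scene pt stopper [284.4, 358.3] 0.33
side stopper [382.0, 324.0] 0.86 [438.0, 288.0, 27.0]
side stopper [338.0, 381.0] 0.85 [357.0, 181.0, 27.0]
side stopper [376.0, 453.0] 0.72 [246.0, 247.0, 27.0]
side stopper [399.0, 396.0] 0.63 [332.0, 304.0, 27.0]
side reed_bottle [182.0, 267.0] 0.95 [665.0, -342.0, 27.0]
side reed_bottle [267.0, 281.0] 0.3
[... 487 characters left out ...]
[389.2, 448.3] 0.9
side pt stopper [394.0, 322.4] 0.87
side pt stopper [355.7, 379.9] 0.66
cork stopper [442. 296.  36.] 532.0 [[-0.7, -0.8], [1.1, -1.5]]
A [250. 247.  31.] 351.0 [[-0.9, -0.7], [1.5, -1.6]]
B [335. 308.  29.] 455.0 [[-1.0, -1.0], [1.7, -2.0]]
C [355. 196.  31.] 405.0 [[-0.2, -0.2], [0.3, -0.3]]
ridge [618.  63.  90.] [[-1.5, -1.6], [1.5, -2.0]]
panel [593.  61.  57.] [[0.2, 0.2], [-0.2, 0.3]]
neck [510.  25. 127.] [[0.9, 0.7], [-0.9, 1.0]]
[[ 2.36000e-01 -9.72000e-01  0.00000e+00 -6.24298e+02]
 [-9.33000e-01 -2.26000e-01  2.81000e-01 -3.25040e+01]
 [-2.73000e-01 -6.60000e-02 -9.60000e-01  3.91334e+02]
 [ 0.00000e+00  0.00000e+00  0.00000e+00  1.00000e+00]] 354.1946945545157
```

View pics/crop1.png

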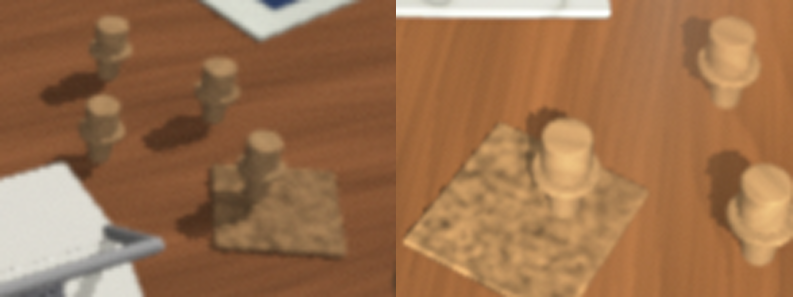

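View pics/wrist0.png

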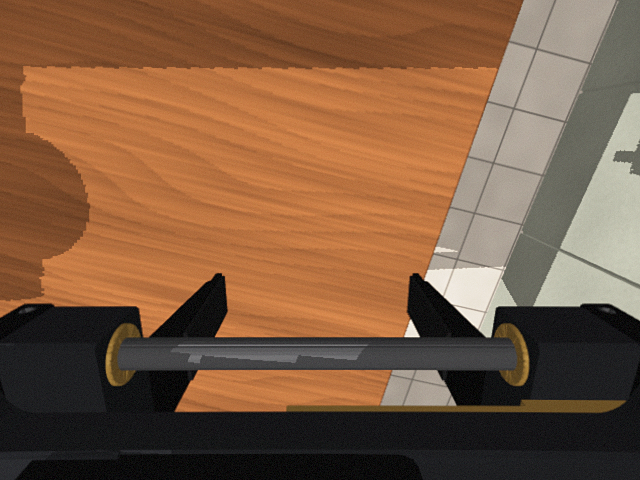

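The crop confirms it: the stopper on the coaster (scene (230,429), side (380,323)) is 532 mm from the base. The other three are at 455, 405 and 351 mm, so the coaster one is meant. I'm moving toward it and will look with the wrist camera on the way.

```bash
python3 -m inch '[[[0.745,-0.432,-0.1],0,-1],[[0.745,-0.432,-0.1],0,-1],[[0.745,-0.432,-0.1],0,-1],[[0.745,-0.432,-0.1],0,-1],[[0.745,-0.432,-0.1],0,-1],[[0.745,-0.432,-0.1],0,-1],[[0.745,-0.432,-0.1],0,-1],[[0.745,-0.432,-0.1],0,-1],[[0.745,-0.432,-0.1],0,-1],[[0.745,-0.432,-0.1],1,-1]]'
```

```text
t: 4.15
eef_pos: [521.7, -248.9, 275.0]
tcp_rot: [3.141, -0.0, 0.149]
ft_force: [-0.2, -0.7, 0.3]
opening: 1.002
grip_force: 0.0
```

```bash
python3 -m inch '[[[0.07,-0.595,-0.04],0,-1],[[0.07,-0.595,-0.04],0,-1],[[0.07,-0.595,-0.04],0,-1],[[0.07,-0.595,-0.04],0,-1],[[0.07,-0.595,-0.04],0,-1],[[0.07,-0.595,-0.04],0,-1],[[0.07,-0.595,-0.04],0,-1],[[0.07,-0.595,-0.04],0,-1],[[0.07,-0.595,-0.04],0,-1],[[0.07,-0.595,-0.04],0,-1]]'
cat > look.py <<'E'
import pickle,sys
from h import *
n=sys.argv[1];c=eyes.read_camera("wrist");save(c,n+".png");o={}
for t in sys.argv[2].split(","):
    o[t]=[(k["centre"],k["score"]) for k in eyes.spot_point(t,c)]
    print(t,[(np.round(a,1).tolist(),round(b,2)) for a,b in o[t]])
pickle.dump((c,o),open(n+".pkl","wb"))
E
python3 look.py w1 stopper,neck_mouth,handle_mid,panel,lock_ridge,diffuser
```

```text
t: 5.4
eef_pos: [508.5, 110.2, 298.8]
tcp_rot: [3.141, -0.0, 0.151]
ft_force: [-0.4, -0.2, -1.2]
opening: 1.004
grip_force: 0.0
stopper [([296.5, 239.3], 0.92), ([293.8, 162.4], 0.89), ([227.8, 172.8], 0.74)]
neck_mouth [([228.9, 403.3], 0.98)]
handle_mid [([127.5, 414.6], 0.76)]
panel [([138.5, 372.7], 0.64)]
lock_ridge [([114.4, 380.3], 0.96)]
diffuser [([174.3, 384.6], 0.66)]
```

View pics/w1.png

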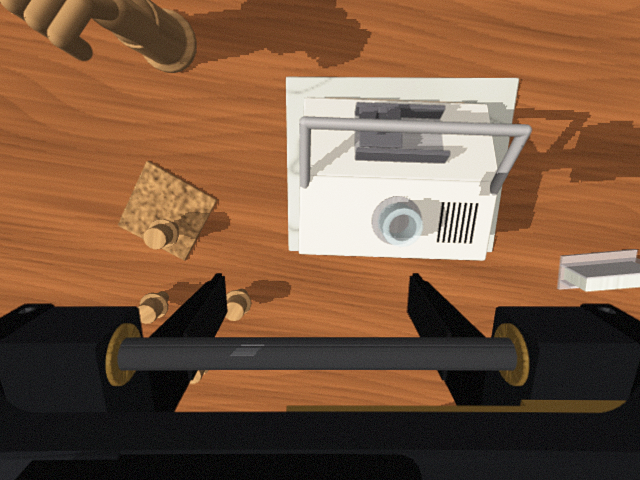

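The wrist view shows the coaster stopper's top at (236,160), the neck mouth at (222,400), the handle bar along row 125 or so from column 305 to 528, and the lock ridge at about (113,378). The detections agree with this.

```bash
python3 -m inch '[[[-0.055,-0.228,0.15],0,-1],[[-0.055,-0.228,0.15],0,-1],[[-0.055,-0.228,0.15],0,-1],[[-0.055,-0.228,0.15],0,-1],[[-0.055,-0.228,0.15],0,-1],[[-0.055,-0.228,0.15],0,-1],[[-0.055,-0.228,0.15],0,-1],[[-0.055,-0.228,0.15],0,-1],[[-0.055,-0.228,0.15],0,-1],[[-0.055,-0.228,0.15],0,-1]]'
python3 look.py w2 stopper,neck_mouth,handle_mid,lock_ridge
python3 - <<'E'
from h import *
import pickle
c,o=pickle.load(open("w2.pkl","rb"));c1,o1=pickle.load(open("w1.pkl","rb"))
for k in eyes.cut_out("stopper",c):
    ys,xs=np.nonzero(k["mask"]);print(np.round(k["centre"]),round(k["score"],2),ys.min(),ys.max(),xs.min(),xs.max(),len(ys))
for t in ["neck_mouth","handle_mid","lock_ridge"]:
    if o[t]: print(t,tri([(c,o[t][0][0]),(c1,o1[t][0][0])]))
E
```

```text
t: 7.0
eef_pos: [455.1, 240.2, 208.0]
tcp_rot: [3.141, 0.0, 0.15]
ft_force: [-0.4, 0.1, -0.4]
opening: 1.0
grip_force: 0.0
stopper [([303.5, 243.0], 0.94), ([217.5, 262.0], 0.9), ([299.9, 339.0], 0.71), ([370.9, 287.8], 0.69), ([57.6, 598.1], 0.58), ([146.9, 535.8], 0.55)]
neck_mouth [([212.6, 627.7], 0.65)]
handle_mid []
lock_ridge []
[315. 238.] 0.97 299 336 221 255 955
[227. 258.] 0.89 207 244 240 276 1108
[314. 343.] 0.84 295 335 325 358 1035
[388. 282.] 0.57 370 410 270 301 981
neck_mouth (array([512.39959959,  24.7196324 , 127.90918785]), [[1.7, 0.1], [-1.2, -0.1]])
```

View pics/w2.png

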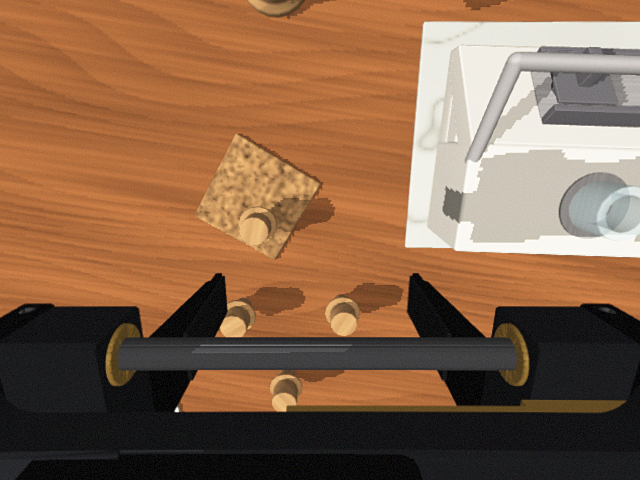

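This view shows the coaster stopper's knob at about (231,254), with two look-alikes at (315,238) and (314,343) nearer the robot. I'll fit the stopper silhouette in both views.

```bash
cat > fit.py <<'E'
from h import *
import pickle
from scipy.optimize import least_squares
def sil(c,X):
    a=np.linspace(0,2*np.pi,24,endpoint=False);P=[]
    m=np.zeros((480,640),np.uint8)
    def ring(r,h): return np.c_[X[0]+r*np.cos(a),X[1]+r*np.sin(a),np.full(24,X[2]+h)]
    for A,B in [((9,0),(12,26)),((19,26),(19,30)),((14,30),(14,54))]:
        p=proj(c,np.vstack([ring(*A),ring(*B)]))[:,::-1]
        cv2.fillConvexPoly(m,cv2.convexHull(np.round(p*16).astype(np.int32)),1,shift=4)
    return m.astype(bool)
if __name__=="__main__":
    c2=pickle.load(open("w2.pkl","rb"))[0];c1=pickle.load(open("w1.pkl","rb"))[0]
    M=[]
    for c,near in((c2,(227,258)),(c1,(232,162))):
        k=min(eyes.cut_out("stopper",c),key=lambda k:np.hypot(*(np.array(k["centre"])-near)));M.append((c,k["mask"]));print(k["centre"],k["score"])
    from scipy.ndimage import gaussian_filter as g
    f=lambda X:np.concatenate([(g(sil(c,X).astype(float),1.5)-g(m.astype(float),1.5))[::2,::2].ravel() for c,m in M])
    for z0 in (5,15):
        r=least_squares(f,[442,296,z0],diff_step=2e-3);print(r.x.round(1),r.cost)
    g5=lambda X:f([X[0],X[1],5.]);r=least_squares(g5,[442,296],diff_step=2e-3);print(r.x.round(1),r.cost)
E
python3 fit.py
```

```text
[226.7, 257.9] 0.89
[234.5, 159.0] 0.7
[439.9 298.    5. ] 6.793099758531756
[442.1 296.   14.9] 17.986738339887903
[439.9 298. ] 6.616245713945389
```

```bash
python3 -m inch '[[[-0.035,-0.33,0],0,-1],[[-0.035,-0.33,0],0,-1],[[-0.035,-0.33,0.2],0,-1],[[0,0,0.5],0,-1],[[0,0,0.5],0,-1],[[0,0,0.5],0,-1],[[0,0,0.5],0,-1],[[0,0,0.4],0,-1],[[0,0,0.24],0,-1],[[0,0,0],0,-1]]'
python3 look.py w3 stopper
python3 - <<'E'
from fit import *
c=pickle.load(open("w3.pkl","rb"))[0]
m=c["pixels"].copy();s=sil(c,[439.9,298,5]).astype(np.uint8)
cs,_=cv2.findContours(s,0,1);cv2.drawContours(m,cs,-1,(0,255,0),1);save({"pixels":m},"w3o.png")
E
```

```text
t: 8.65
eef_pos: [440.0, 297.0, 37.3]
tcp_rot: [3.141, 0.002, 0.151]
ft_force: [0.2, 0.2, 0.0]
opening: 1.005
grip_force: 0.0
stopper [([403.9, 275.6], 0.83), ([270.4, 316.8], 0.82), ([403.4, 439.0], 0.6)]
```

View pics/w3o.png

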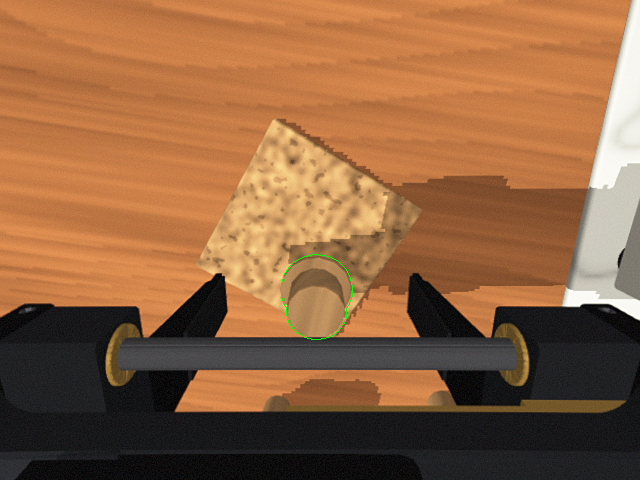

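The model outline fits the stopper at (300,317), centred between the fingers. Closing now.

```bash
python3 -m inch '[[[0,0,0],0,1],[[0,0,0],0,1],[[0,0,0],0,1],[[0,0,0],0,1],[[0,0,0],0,1],[[0,0,0],0,1],[[0,0,0],0,1],[[0,0,0],0,1],[[0,0,-0.3],0,1],[[0,0,-0.6],0,1]]'
```

```text
t: 10.0
eef_pos: [439.7, 296.8, 91.8]
tcp_rot: [3.141, 0.003, 0.15]
ft_force: [0.1, 0.2, -0.2]
opening: 0.286
grip_force: 30.0
```

```bash
python3 -m inch '[[[0,0,-0.8],0,1],[[0,0,-0.8],0,1],[[0,0.3,-0.8],0,1],[[-0.04,0.6,-0.1],0,1],[[-0.04,0.6,0],0,1],[[-0.04,0.6,0],0,1],[[-0.04,0.6,0],0,1],[[-0.04,0.6,0],0,1],[[-0.04,0.5,0],0,1],[[-0.04,0.24,0],0,1]]'
python3 look.py w4 stopper,neck_mouth,handle_mid,panel,lock_ridge
python3 -m inch '[[[-0.02,0.15,0],0,1],[[0,0.15,0],0,1],[[0,0.15,0],0,1],[[0,0.15,0],0,1],[[0,0.15,0],0,1],[[0,0.15,0],0,1],[[0,0.15,0],0,1],[[0,0.15,0],0,1],[[0,0.1,0],0,1],[[0,0,0],0,1]]'
python3 look.py w5 neck_mouth,handle_mid,panel,lock_ridge
python3 - <<'E'
from h import *
import pickle
W=[pickle.load(open(f"w{i}.pkl","rb")) for i in (1,4,5)]
for t in ["neck_mouth","handle_mid","panel","lock_ridge"]:
    obs=[(c,o[t][0][0]) for c,o in W if o.get(t)];
    if len(obs)>1: X,e=tri(obs);print(t,X.round(1),e)
E
```

```text
t: 11.25
eef_pos: [460.0, 53.8, 242.2]
tcp_rot: [3.142, 0.0, 0.149]
ft_force: [1.1, -0.0, -0.7]
opening: 0.287
grip_force: 30.0
stopper [([271.9, 316.2], 0.93), ([275.4, 99.4], 0.78), ([271.9, 190.3], 0.58)]
neck_mouth [([177.5, 367.3], 0.6)]
handle_mid [([43.9, 372.6], 0.76), ([127.3, 354.1], 0.73)]
panel [([69.8, 335.0], 0.59)]
lock_ridge [([125.7, 355.0], 0.69), ([37.6, 338.6], 0.57)]
t: 12.8
eef_pos: [470.6, -22.7, 242.2]
tcp_rot: [3.142, 0.0, 0.15]
ft_force: [-0.1, 0.2, -1.1]
opening: 0.286
grip_force: 30.0
neck_mouth [([177.9, 266.5], 0.64)]
handle_mid [([40.2, 264.8], 0.89)]
panel [([72.7, 248.5], 0.81)]
lock_ridge [([35.5, 243.8], 0.69)]
neck_mouth [511.6  23.8 130.2] [[0.3, 1.3], [0.6, -2.2], [-0.9, 0.7]]
handle_mid [606.4  35.9 129.9] [[0.1, -0.3], [-1.2, 0.6], [1.0, -0.0]]
panel [594.   59.5  60.7] [[-1.2, 1.6], [2.9, -1.7], [-1.2, -0.3]]
lock_ridge [587.3  52.9 153.2] [[32.5, 16.8], [-64.2, -7.3], [24.3, -12.7]]
```

View pics/w5.png

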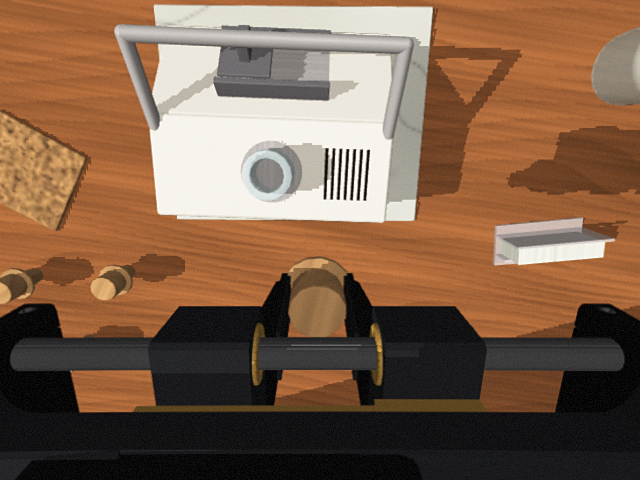

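The stopper is held upright, and the neck rim is at about (173,268), the bar at (33,120) to (45,408) and the ridge at (40,243). I'll refine the diffuser pose by fitting the model outline.

```bash
cat > dif.py <<'E'
from h import *
import pickle
from scipy.optimize import least_squares
from scipy.ndimage import gaussian_filter as g
def W(p,P):
    P=np.atleast_2d(np.array(P,float));c,s=np.cos(p[2]),np.sin(p[2])
    return np.c_[p[0]+c*P[:,0]-s*P[:,1],p[1]+s*P[:,0]+c*P[:,1],P[:,2]+6]
def circ(r,x,y,z,n=32):
    a=np.linspace(0,2*np.pi,n,endpoint=False);return np.c_[x+r*np.cos(a),y+r*np.sin(a),np.full(n,z)]
def sph(P,r=5.5):
    P=np.array(P,float);return np.vstack([P+r*np.array(d) for d in [(1,0,0),(-1,0,0),(0,0,1),(0,0,-1),(.7,0,.7),(-.7,0,.7),(.7,0,-.7),(-.7,0,-.7)]])
body=[(x,y,z) for y in(-105,105) for x,z in((-85,4),(-85,30),(-4,89),(85,89),(85,4))]
parts=[np.array(body),np.vstack([circ(20.5,42,0,89),circ(20.5,42,0,121)]),sph([(-54,-100,124),(-54,100,124)]),sph([(-54,-98,124),(10,-98,89)]),sph([(-54,98,124),(10,98,89)])]
def sil(c,p):
    m=np.zeros((480,640),np.uint8)
    for P in parts: cv2.fillConvexPoly(m,cv2.convexHull(np.round(proj(c,W(p,P))[:,::-1]*16).astype(np.int32)),1,shift=4)
    return m.astype(float)
E
python3 - <<'E'
from dif import *
th=np.radians(187.27);p0=np.array([511.6-42*np.cos(th),23.8-42*np.sin(th),th]);print(p0)
M=[]
for n in("w4","w5"):
    c=pickle.load(open(n+".pkl","rb"))[0];k=eyes.cut_out("diffuser",c)[0];print(k["centre"],k["score"],k["mask"].sum(),sil(c,p0).sum());M.append((c,k["mask"].astype(float)))
U=np.array([1,1,.01])
f=lambda q:np.concatenate([((g(sil(c,p0+q*U),2)-g(m,2))*(np.arange(480)<255)[:,None])[::2,::2].ravel() for c,m in M])
r=least_squares(f,np.zeros(3)+.01,diff_step=1,x_scale=1) if 0 else None
from scipy.optimize import minimize
r=minimize(lambda q:(f(q)**2).sum(),[0,0,0],method="Nelder-Mead",options=dict(initial_simplex=[[0,0,0],[3,0,0],[0,3,0],[0,0,2]],xatol=.05,fatol=.1))
p=p0+r.x*U;print(r.fun,(f([0,0,0])**2).sum(),p,np.degrees(p[2]));np.save("p.npy",p)
print("neck",W(p,[42,0,121]).round(1),"bar",W(p,[-54,0,124]).round(1),"panel",W(p,[-44.5,-24,59.4]).round(1))
ims=[]
for c,m in M:
    sc=3 if 0 else 2
    im=cv2.resize(c["pixels"],None,fx=sc,fy=sc,interpolation=2)
    for P,col in[(circ(20.5,42,0,121),(255,0,0)),(circ(13.5,42,0,121),(0,255,0)),(np.array([(-85,105,30),(-4,105,89),(85,105,89),(85,-105,89),(-4,-105,89),(-85,-105,30)]),(255,0,0)),(np.array([(-48.5,-95,124),(-48.5,95,124)]),(0,0,255)),(np.array([(-59.5,-95,124),(-59.5,95,124)]),(0,0,255))]:
        cv2.polylines(im,[np.round(proj(c,W(p,P))[:,::-1]*sc).astype(np.int32)],True,col,1)
    ctr=int(proj(c,W(p,[0,0,80]))[0][1]*sc);a=max(0,ctr-200);ims.append(im[0:480,a:a+400])
save({"pixels":np.hstack(ims)},"fit5.png")
E
```

```text
[553.26235517  29.11489993   3.26847809]
[120.6, 362.8] 0.86 47653 47390.0
[115.1, 271.8] 0.57 47633 47573.0
441.5695972430513 522.3538266791319 [553.84179363  30.01467728   3.25472531] 186.48202390243222
neck [[512.1  25.3 127. ]] bar [[607.5  36.1 130. ]] panel [[595.3  58.9  65.4]]
```

View pics/fit5.png

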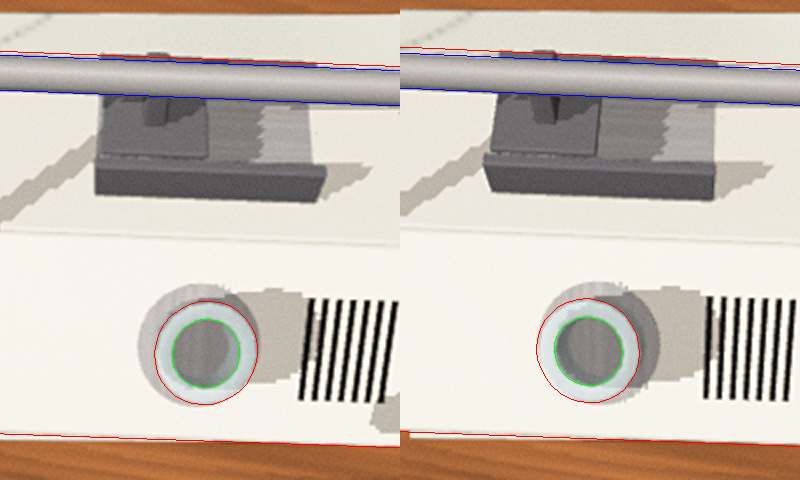

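```bash
python3 -m inch '[[[0.2,-0.172,0],0,1],[[0.2,-0.172,0],0,1],[[0.2,-0.172,0],0,1],[[0.203,-0.172,0.1],0,1],[[0,0,0.2],0.42,1],[[0,0,0.3],0,1],[[0,0,0.3],0,1],[[0,0,0.25],0,1],[[0,0,0.14],0,1],[[0,0,0],0,1]]'
python3 - <<'E'
from fit import *
c=eyes.read_camera("wrist");pickle.dump(c,open("w6.pkl","wb"))
from scipy.ndimage import gaussian_filter as g
from scipy.optimize import minimize
s=env.state();print(s["eef_pos"],s["tcp_rot"])
for k in eyes.cut_out("stopper",c): print(np.round(k["centre"]),k["score"],k["mask"].sum())
k=max(eyes.cut_out("stopper",c),key=lambda k:k["mask"].sum())["mask"]
x0=s["eef_pos"]+[0,0,-32.3]
def f(q):
    d=(g(sil(c,x0+q).astype(float),2)-g(k.astype(float),2))[:, 290:345];return (d[:330]**2).sum()
r=minimize(f,[0,0,0],method="Nelder-Mead",options=dict(initial_simplex=[[0,0,0],[3,0,0],[0,3,0],[0,0,4]]));print(r.x,r.fun,f([0,0,0]))
print([ (k["centre"],k["score"]) for k in eyes.spot_point("neck_mouth",c)])
save(c,"w6.png")
E
```

```text
t: 14.4
eef_pos: [511.9, 25.6, 164.3]
tcp_rot: [-3.142, 0.001, 0.114]
ft_force: [-0.3, -0.0, 0.8]
opening: 0.291
grip_force: 30.0
[512.12381372  25.61564108 164.83690241] [3.14149937e+00 3.94223062e-05 1.13573475e-01]
[378. 117.] 0.95 622
[296. 316.] 0.64 3974
[-4.68570572  0.37747736 -9.67749147] 31.893396403437222 94.57304236319938
[([267.5, 320.4], 0.8)]
```

```bash
python3 -m inch '[[[0,0,0.041],0,1],[[0,0,0.041],0,1],[[0,0,0.041],0,1],[[0,0,0.041],0,1],[[0,0,0.041],0,1],[[0,0,0.041],0,1],[[0,0,0.041],0,1],[[0,0,0.041],0,1],[[0,0,0.041],0,1],[[0,0,0.041],0,1]]'
```

```text
t: 15.85
eef_pos: [512.0, 25.7, 140.1]
tcp_rot: [3.142, 0.0, 0.114]
ft_force: [0.5, 0.0, -0.2]
opening: 0.287
grip_force: 30.0
```

```bash
python3 -m inch '[[[0,0,0.012],0,1],[[0,0,0.012],0,1],[[0,0,0.012],0,1],[[0,0,0.012],0,1],[[0,0,0.012],0,1],[[0,0,0.012],0,1],[[0,0,0.012],0,1],[[0,0,0.012],0,1],[[0,0,0.01],0,1],[[0,0,0],0,1]]'
```

```text
t: 17.1
eef_pos: [512.1, 25.7, 134.0]
tcp_rot: [3.141, -0.0, 0.114]
ft_force: [-0.6, 1.1, 2.6]
opening: 0.287
grip_force: 30.0
```

```bash
python3 -m inch '[[[0,0,0.005],0,1],[[0,0,0.005],0,1],[[0,0,0],0,1],[[0,0,0],0,1],[[0,0,0],0,1],[[0,0,0],0,1],[[0,0,0],0,1],[[0,0,0],0,1],[[0,0,0],0,1],[[0,0,0],0,1]]'; python3 -c "
from cell import env
s=env.state();print(s['ft_force'],s['moment'],s['eef_pos'])"
```

```text
t: 18.35
eef_pos: [512.1, 25.7, 133.9]
tcp_rot: [3.141, -0.001, 0.114]
ft_force: [-2.5, 0.8, 9.6]
opening: 0.289
grip_force: 30.0
[-2.54402428  0.82708599  9.64141331] [-0.06214994  0.44939016 -0.04890538] [512.11289249  25.71627194 133.8740934 ]
```

```bash
python3 -m inch '[[[0,0,-0.005],0,1],[[0,0,0],0,0.2],[[0,0,0],0,0],[[0,0,0],0,-0.3],[[0,0,0],0,-0.3],[[0,0,0],0,-0.3],[[0,0,-0.3],0,-0.3],[[0,0,-0.6],0,-0.3],[[-0.6,0,-0.5],0,-0.3],[[-0.6,0,0],0,-0.3]]'
python3 - <<'E'
from fit import *
from scipy.ndimage import gaussian_filter as g
from scipy.optimize import minimize
c=eyes.read_camera("wrist");pickle.dump(c,open("w7.pkl","wb"));save(c,"w7.png")
x0=np.array([512.1,25.4,101]);pc=proj(c,x0+[0,0,45])[0];print(pc)
ks=eyes.cut_out("stopper",c)
for k in ks: print(np.round(k["centre"]),k["score"],k["mask"].sum())
k=min(ks,key=lambda k:np.hypot(*(np.array(k["centre"])-pc)))["mask"]
def silt(c,X):
    a=np.linspace(0,2*np.pi,24,endpoint=False);m=np.zeros((480,640),np.uint8)
    for A,B in [((19,26),(19,30)),((14,30),(14,54))]:
        P=np.vstack([np.c_[X[0]+r*np.cos(a),X[1]+r*np.sin(a),np.full(24,X[2]+h)] for r,h in(A,B)])
        cv2.fillConvexPoly(m,cv2.convexHull(np.round(proj(c,P)[:,::-1]*16).astype(np.int32)),1,shift=4)
    return m.astype(float)
f=lambda q:((g(silt(c,x0+q),1.5)-g(k.astype(float),1.5))**2).sum()
r=minimize(f,[0,0,0],method="Nelder-Mead",options=dict(initial_simplex=[[0,0,0],[3,0,0],[0,3,0],[0,0,4]]));print(r.x,r.fun,f([0,0,0]))
y,x=np.round(pc).astype(int)
im=c["pixels"].copy();cs,_=cv2.findContours(silt(c,x0).astype(np.uint8),0,1)
im2=cv2.resize(im,None,fx=4,fy=4,interpolation=2);cv2.drawContours(im2,[q*4+2 for q in cs],-1,(0,255,0),1)
a=max(0,y-60)*4;b=max(0,x-80)*4;save({"pixels":im2[a:a+480,b:b+640]},"seat.png")
print(eyes.spot_point("lock_ridge",c)[:2],eyes.spot_point("handle_mid",c)[:1])
E
```

```text
t: 19.6
eef_pos: [440.3, 17.4, 219.1]
tcp_rot: [3.141, -0.003, 0.114]
ft_force: [-1.1, -0.4, -0.2]
opening: 0.654
grip_force: 0.0
[146.310629   318.07201155]
[148. 318.] 0.87 2189
[280.  35.] 0.79 1503
[276. 140.] 0.78 1211
[ -1.09883892   1.4439977  -13.34090673] 2.491323527682689 122.32465830610238
[] []
```

View pics/seat.png

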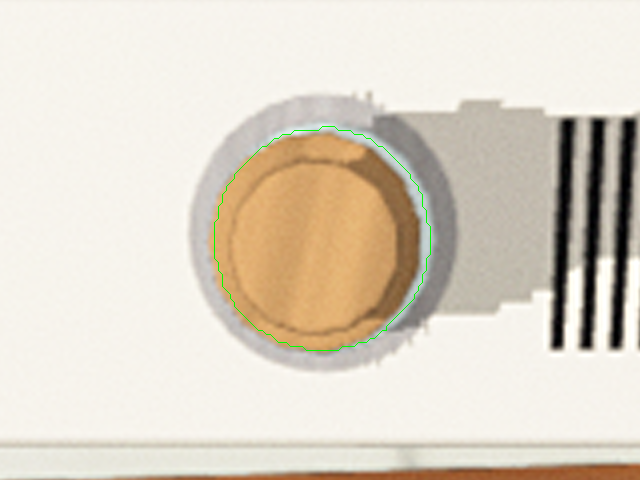

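The stopper sits concentric in the neck, with the flange over the rim at about (148,318) and the knob upright. Contact came at the expected height. Next is the lock cover.

```bash
cat > go.py <<'E'
import sys
from dif import *
p=np.load("p.npy");s=env.state()
def d(t):
    Rm=R.from_euler("xyz",s["tcp_rot"]).as_matrix();v=Rm.T@(W(p,t)[0]-s["eef_pos"]);return v/60
def here():
    c,q=np.cos(p[2]),np.sin(p[2]);v=s["eef_pos"]-[p[0],p[1],6];return np.array([c*v[0]+q*v[1],-q*v[0]+c*v[1],v[2]])
if __name__=="__main__":
    print("here(dif)",here().round(2),"world",s["eef_pos"].round(1),"yaw",s["tcp_rot"][2].round(4),"want",(p[2]-np.pi).round(4),"F",s["ft_force"].round(1))
    for a in sys.argv[1:]: t=eval(a);print(t,"world",W(p,t)[0].round(1),"tool units",d(t).round(3))
E
python3 - <<'E'
from go import *
# ridge slide estimate
for n in(1,4,5):
    c,o=pickle.load(open(f"w{n}.pkl","rb"))
    for rc,sc in o["lock_ridge"]:
        e=[np.hypot(*(proj(c,W(p,[-65.4,-24+j,88.1]))[0]-rc)) for j in range(-6,14)];j=int(np.argmin(e));print(n,rc,sc,"j",j-6,round(e[j],1),proj(c,W(p,[-65.4,-24,88.1]))[0].round(1))
s1=eyes.read_camera("scene");s2=eyes.read_camera("side")
for t in("wooden_hand","reed_bottle"):
    for a in eyes.spot_point(t,s1)[:1]:
        for b in eyes.spot_point(t,s2)[:2]: print(t,tri([(s1,a["centre"]),(s2,b["centre"])]))
for c,t in((s1,"lock_ridge"),(s2,"lock_ridge")):
    for k in eyes.spot_point(t,c)[:2]:
        e=[np.hypot(*(proj(c,W(p,[-65.4,-24+j,88.1]))[0]-k["centre"])) for j in range(-6,14)];j=int(np.argmin(e));print(k["centre"],k["score"],j-6,e[j])
E
python3 go.py "(-73,-50,140)" "(-73,-50,74)"
```

```text
1 [114.4, 380.3] 0.96 j -2 0.2 [114.3 382.2]
4 [125.7, 355.0] 0.69 j 13 89.9 [ 35.1 337.5]
4 [37.6, 338.6] 0.57 j 1 2.4 [ 35.1 337.5]
5 [35.5, 243.8] 0.69 j 2 1.7 [ 33.7 240.8]
wooden_hand (array([662.46492701, 309.15715576,  -1.93272783]), [[-0.2, -0.3], [0.3, -0.5]])
reed_bottle (array([ 580.539058  , -305.25516198, -188.05657241]), [[19.0, 19.9], [-17.9, 17.6]])
[277.9, 367.3] 0.58 -2 0.514918755370823
[250.4, 244.5] 0.75 -3 0.5878487928967867
[227.6, 305.2] 0.15 13 62.62587440310119
here(dif) [113.78  -0.39 211.29] world [440.7  17.6 217.3] yaw 0.114 want 0.1131 F [0.7 0.1 0.3]
(-73, -50, 140) world [620.7  87.9 146. ] tool units [ 3.114 -0.824  1.187]
(-73, -50, 74) world [620.7  87.9  80. ] tool units [ 3.115 -0.824  2.287]
```

```bash
python3 -m inch '[[[0.635,-0.165,0],0,1],[[0.635,-0.165,0],0,1],[[0.635,-0.165,0],0,1],[[0.635,-0.165,0],0,1],[[0.607,-0.165,0.1],0,1],[[0,0,0.4],0,1],[[0,0,0.4],0,1],[[0,0,0.3],0,1],[[0,0,0],0,1],[[0,0,0],0,1]]'
python3 go.py "(-75,-50,72.5)"
python3 look.py w8 lock_ridge,handle_mid,panel
```

```text
t: 21.45
eef_pos: [622.9, 88.1, 146.3]
tcp_rot: [3.141, -0.001, 0.114]
ft_force: [-0.2, 0.2, 1.1]
opening: 0.004
grip_force: 0.0
here(dif) [-75.15 -49.96 140.32] world [622.9  88.1 146.3] yaw 0.1138 want 0.1131 F [-0.2  0.2  1.1]
(-75, -50, 72.5) world [622.7  88.2  78.5] tool units [-4.00e-03 -1.00e-03  1.13e+00]
lock_ridge [([272.5, 357.6], 0.75)]
handle_mid [([315.9, 404.5], 0.76)]
panel []
```

```bash
python3 -m inch '[[[0,0,0.126],0,1],[[0,0,0.126],0,1],[[0,0,0.126],0,1],[[0,0,0.126],0,1],[[0,0,0.126],0,1],[[0,0,0.126],0,1],[[0,0,0.126],0,1],[[0,0,0.126],0,1],[[0,0,0.122],0,1],[[0,0,0],0,1]]'; python3 go.py "(-75,-42,72.5)"

```

```text
t: 22.9
eef_pos: [622.2, 88.1, 77.1]
tcp_rot: [3.142, 0.001, 0.114]
ft_force: [0.0, -0.8, 0.7]
opening: 0.005
grip_force: 0.0
here(dif) [-74.48 -50.    71.11] world [622.2  88.1  77.1] yaw 0.1138 want 0.1131 F [ 0.  -0.8  0.7]
(-75, -42, 72.5) world [623.6  80.2  78.5] tool units [ 0.009  0.133 -0.023]
```

```bash
python3 -m inch '[[[0,0.067,-0.015],0,1],[[0,0.067,0],0,1],[[0,0.067,0],0,1],[[0,0.067,0],0,1],[[0,0.067,0],0,1],[[0,0.067,0],0,1],[[0,0.067,0],0,1],[[0,0.067,0],0,1],[[0,0.067,0],0,1],[[0,0.067,0],0,1]]'; python3 go.py "(-75,0,72.5)"
python3 look.py w9 lock_ridge,handle_mid,panel
```

```text
t: 24.15
eef_pos: [627.1, 47.9, 78.7]
tcp_rot: [3.141, -0.0, 0.114]
ft_force: [-0.1, 2.5, 1.0]
opening: 0.003
grip_force: 1.4
here(dif) [-74.82  -9.53  72.7 ] world [627.1  47.9  78.7] yaw 0.1139 want 0.1131 F [-0.1  2.5  1. ]
(-75, 0, 72.5) world [628.4  38.5  78.5] tool units [0.003 0.159 0.003]
lock_ridge []
handle_mid []
panel []
```

```bash
python3 -m inch '[[[0,0.025,0],0,1],[[0,0.025,0],0,1],[[0,0.025,0],0,1],[[0,0.025,0],0,1],[[0,0.025,0],0,1],[[0,0.025,0],0,1],[[0,0.025,0],0,1],[[0,0.025,0],0,1],[[0,0,0],0,1],[[0,0,0],0,1]]'; python3 go.py
```

```text
t: 25.6
eef_pos: [628.4, 36.1, 78.6]
tcp_rot: [3.141, 0.0, 0.114]
ft_force: [0.6, 1.0, -1.0]
opening: 0.0
grip_force: 0.5
here(dif) [-74.78   2.34  72.63] world [628.4  36.1  78.6] yaw 0.1139 want 0.1131 F [ 0.6  1.  -1. ]
```

```bash
python3 -m inch '[[[0,0.008,0],0,1],[[0,0.008,0],0,1],[[0,0.008,0],0,1],[[0,0.008,0],0,1],[[0,0.008,0],0,1],[[0,0.008,0],0,1],[[0,0.008,0],0,1],[[0,0.004,0],0,1],[[0,0,0],0,1],[[0,0,0],0,1]]'; python3 go.py
```

```text
t: 26.85
eef_pos: [628.8, 32.7, 78.7]
tcp_rot: [3.141, -0.0, 0.114]
ft_force: [-0.6, 1.5, -0.3]
opening: 0.004
grip_force: 1.0
here(dif) [-74.78   5.83  72.66] world [628.8  32.7  78.7] yaw 0.1139 want 0.1131 F [-0.6  1.5 -0.3]
```

```bash
python3 -m inch '[[[0,0.003,0],0,1],[[0,0.003,0],0,1],[[0,0.003,0],0,1],[[0,0.003,0],0,1],[[0,0.003,0],0,1],[[0,0,0],0,1],[[0,0,0],0,1],[[0,0,0],0,1],[[0,0,0],0,1],[[0,0,0],0,1]]'; python3 go.py
```

```text
t: 28.1
eef_pos: [628.9, 31.8, 78.6]
tcp_rot: [3.141, -0.0, 0.114]
ft_force: [-0.4, 1.7, -1.0]
opening: 0.004
grip_force: 1.1
here(dif) [-74.79   6.7   72.65] world [628.9  31.8  78.6] yaw 0.1139 want 0.1131 F [-0.4  1.7 -1. ]
```

```bash
python3 -m inch '[[[0,0.003,0],0,1],[[0,0.003,0],0,1],[[0,0.003,0],0,1],[[0,0.003,0],0,1],[[0,0,0],0,1],[[0,0,0],0,1],[[0,0,0],0,1],[[0,0,0],0,1],[[0,0,0],0,1],[[0,0,0],0,1]]'; python3 go.py
```

```text
t: 29.35
eef_pos: [629.0, 31.1, 78.7]
tcp_rot: [3.141, -0.0, 0.114]
ft_force: [-0.1, 2.7, -0.7]
opening: 0.005
grip_force: 1.0
here(dif) [-74.79   7.44  72.65] world [629.   31.1  78.7] yaw 0.1139 want 0.1131 F [-0.1  2.7 -0.7]
```

```bash
python3 -m inch '[[[0,0.003,0],0,1],[[0,0.003,0],0,1],[[0,0.003,0],0,1],[[0,0.003,0],0,1],[[0,0,0],0,1],[[0,0,0],0,1],[[0,0,0],0,1],[[0,0,0],0,1],[[0,0,0],0,1],[[0,0,0],0,1]]'; python3 go.py
```

```text
t: 30.6
eef_pos: [629.1, 30.4, 78.6]
tcp_rot: [3.141, -0.0, 0.114]
ft_force: [-1.6, 2.8, -0.2]
opening: 0.004
grip_force: 1.0
here(dif) [-74.78   8.14  72.65] world [629.1  30.4  78.6] yaw 0.1139 want 0.1131 F [-1.6  2.8 -0.2]
```

```bash
python3 -m inch '[[[0,0.003,0],0,1],[[0,0.003,0],0,1],[[0,0.003,0],0,1],[[0,0.003,0],0,1],[[0,0,0],0,1],[[0,0,0],0,1],[[0,0,0],0,1],[[0,0,0],0,1],[[0,0,0],0,1],[[0,0,0],0,1]]'; python3 go.py; python3 - <<'E'
from go import *
for n in("scene","side"):
    c=eyes.read_camera(n)
    for k in eyes.spot_point("lock_ridge",c)[:2]:
        J=np.arange(-6,60);e=[np.hypot(*(proj(c,W(p,[-65.4,-24+j,88.1]))[0]-k["centre"])) for j in J];j=int(np.argmin(e));print(n,k["score"],J[j],e[j])
E
```

```text
t: 31.85
eef_pos: [629.1, 29.6, 78.6]
tcp_rot: [3.141, 0.0, 0.114]
ft_force: [-0.8, 1.7, -1.0]
opening: 0.003
grip_force: 1.0
here(dif) [-74.78   8.88  72.65] world [629.1  29.6  78.6] yaw 0.1139 want 0.1131 F [-0.8  1.7 -1. ]
scene 0.8 40 0.49624447150883266
scene 0.73 36 47.916128766986205
side 0.58 40 1.1366112851993866
```

```bash
python3 -m inch '[[[0,0.006,0],0,1],[[0,0.006,0],0,1],[[0,0.006,0],0,1],[[0,0.006,0],0,1],[[0,0.006,0],0,1],[[0,0.004,0],0,1],[[0,0.004,0],0,1],[[0,0.002,0],0,1],[[0,0,0],0,1],[[0,0,0],0,1]]'; python3 go.py
```

```text
t: 33.3
eef_pos: [629.4, 27.3, 78.7]
tcp_rot: [3.141, -0.0, 0.114]
ft_force: [-0.7, 1.8, -0.8]
opening: 0.002
grip_force: 1.1
here(dif) [-74.79  11.28  72.67] world [629.4  27.3  78.7] yaw 0.1139 want 0.1131 F [-0.7  1.8 -0.8]
```

```bash
python3 -m inch '[[[0,0.004,0],0,1],[[0,0.004,0],0,1],[[0,0.004,0],0,1],[[0,0.004,0],0,1],[[0,0,0],0,1],[[0,0,0],0,1],[[0,0,0],0,1],[[0,0,0],0,1],[[0,0,0],0,1],[[0,0,0],0,1]]'; python3 go.py
```

```text
t: 34.55
eef_pos: [629.6, 26.3, 78.7]
tcp_rot: [3.141, -0.0, 0.114]
ft_force: [-0.3, 2.2, -1.4]
opening: 0.003
grip_force: 1.0
here(dif) [-74.81  12.24  72.66] world [629.6  26.3  78.7] yaw 0.1139 want 0.1131 F [-0.3  2.2 -1.4]
```

```bash
python3 -m inch '[[[0,0.004,0],0,1],[[0,0.004,0],0,1],[[0,0.004,0],0,1],[[0,0.004,0],0,1],[[0,0,0],0,1],[[0,0,0],0,1],[[0,0,0],0,1],[[0,0,0],0,1],[[0,0,0],0,1],[[0,0,0],0,1]]'; python3 go.py; python3 - <<'E'
from go import *
for n in("scene","side"):
    c=eyes.read_camera(n)
    for k in eyes.spot_point("lock_ridge",c)[:1]:
        J=np.arange(-6,60);e=[np.hypot(*(proj(c,W(p,[-65.4,-24+j,88.1]))[0]-k["centre"])) for j in J];j=int(np.argmin(e));print(n,k["score"],J[j],e[j])
    for k in eyes.spot_point("handle_mid",c)[:1]: print("h",k["centre"],proj(c,W(p,[-54,0,124]))[0])
E
```

```text
t: 35.8
eef_pos: [629.5, 25.8, 78.6]
tcp_rot: [-3.141, 0.0, 0.114]
ft_force: [-0.6, 5.6, 0.3]
opening: 0.002
grip_force: 2.9
here(dif) [-74.74  12.74  72.6 ] world [629.5  25.8  78.6] yaw 0.1139 want 0.1131 F [-0.6  5.6  0.3]
scene 0.79 54 2.167169626880136
h [268.9, 357.6] [266.16123678 354.36511595]
side 0.71 52 0.0755871311216334
h [225.5, 251.9] [225.86675388 251.19094525]
```

```bash
python3 -m inch '[[[0,-0.04,0],0,1],[[0,-0.04,-0.1],0,1],[[0,0,-0.4],0,1],[[0,0,-0.5],0,1],[[0,0,-0.5],0,1],[[0,0,-0.3],1,-1],[[0,0,0],1,-1],[[0,0,0],1,-1],[[0,0,0],1,-1],[[0,0,0],1,-1]]'; python3 go.py; python3 -c "
from cell import env;print(env.state()['joints'].round(3))"
```

```text
t: 37.35
eef_pos: [629.2, 30.0, 187.3]
tcp_rot: [3.141, -0.001, -0.325]
ft_force: [-0.3, 0.0, -0.4]
opening: 0.473
grip_force: 0.0
here(dif) [-74.92   8.58 181.26] world [629.2  30.  187.3] yaw -0.3254 want 0.1131 F [-0.3  0.  -0.4]
[-5.700e-02  5.240e-01  1.578e+00 -1.000e-03  1.038e+00  1.839e+00]
```

```bash
for i in 1 ; do python3 -m inch '[[[0,0,0],-1,-1],[[0,0,0],-1,-1],[[0,0,0],-1,-1],[[0,0,0],-1,-1],[[0,0,0],-1,-1],[[0,0,0],-1,-1],[[0,0,0],-1,-1],[[0,0,0],-1,-1],[[0,0,0],-1,-1],[[0,0,0],-1,-1]]'; done
python3 -m inch '[[[0,0,0],-1,-1],[[0,0,0],-1,-1],[[0,0,0],-1,-1],[[0,0,0],-1,-1],[[0,0,0],-1,-1],[[0,0,0],-1,-1],[[0,0,0],-1,-1],[[0,0,0],-1,-1],[[0,0,0],-1,-1],[[0,0,0],-1,-1]]'; python3 go.py; python3 -c "
from cell import env;print(env.state()['joints'].round(3))"
```

```text
t: 38.6
eef_pos: [629.3, 29.9, 187.2]
tcp_rot: [3.141, -0.001, 0.553]
ft_force: [0.0, 1.2, -0.6]
opening: 1.001
grip_force: 0.0
t: 39.85
eef_pos: [629.3, 30.0, 187.3]
tcp_rot: [3.141, 0.0, 1.426]
ft_force: [-1.4, -0.5, -0.0]
opening: 0.999
grip_force: 0.0
here(dif) [-74.93   8.57 181.29] world [629.3  30.  187.3] yaw 1.4258 want 0.1131 F [-1.4 -0.5 -0. ]
[-5.700e-02  5.240e-01  1.578e+00 -1.000e-03  1.038e+00  8.800e-02]
```

```bash
python3 -m inch '[[[0,0,0],-1,-1],[[0,0,0],-1,-1],[[0,0,0],-0.96,-1],[[0.18,0.106,0],0,-1],[[0.18,0.106,0],0,-1],[[0.183,0.106,0],0,-1],[[0,0,0.25],0,-1],[[0,0,0.25],0,-1],[[0,0,0.2],0,-1],[[0,0,0],0,-1]]'; python3 go.py "(-94,-24,100)"
python3 look.py w10 handle_mid,panel,button
python3 - <<'E'
from go import *
c=pickle.load(open("w10.pkl","rb"))[0]
for k in eyes.cut_out("button",c)[:3]: print("button",np.round(k["centre"],1),k["score"],k["mask"].sum())
print("pred btn",[proj(c,W(p,[-44.5-.588*h,-24,59.4+.809*h]))[0].round(1).tolist() for h in(9.5,12,14.5)])
print("pred bar",proj(c,W(p,[-54,0,124]))[0].round(1))
E
```

```text
t: 41.1
eef_pos: [643.9, 64.3, 143.2]
tcp_rot: [-3.139, -0.0, 1.681]
ft_force: [0.1, -0.9, -0.3]
opening: 1.002
grip_force: 0.0
here(dif) [-93.38 -23.88 137.23] world [643.9  64.3 143.2] yaw 1.6807 want 0.1131 F [ 0.1 -0.9 -0.3]
(-94, -24, 100) world [644.5  64.5 106. ] tool units [0.002 0.012 0.621]
handle_mid [([328.7, 248.1], 0.82), ([251.1, 250.4], 0.59)]
panel [([251.9, 249.9], 0.76)]Traceback (most recent call last):
  File "look.py", line 5, in <module>
    o[t]=[(k["centre"],k["score"]) for k in eyes.spot_point(t,c)]
                                            ~~~~~~~~~~~~~~~^^^^^
ValueError: it knows: card_holder, diffuser, handle_mid, lock_ridge, neck_mouth, panel, reed_bottle, stopper, tray, wooden_hand
Traceback (most recent call last):
FileNotFoundError: [Errno 2] No such file or directory: 'w10.pkl'
```

```bash
python3 look.py w10 handle_mid,panel; python3 - <<'E'
from go import *
c=pickle.load(open("w10.pkl","rb"))[0]
print("pred panel",proj(c,W(p,[-44.5,-24,59.4]))[0].round(1),"bar",proj(c,W(p,[-54,0,124]))[0].round(1))
# bar edges: column profile along dif x at y=0 and y=-60
for y in(25,-60):
    P=np.array([(x,y,124) for x in np.arange(-75,-30,1.)]);q=proj(c,W(p,P));
    gsc=cv2.cvtColor(c["pixels"],cv2.COLOR_RGB2GRAY);ok=(q[:,0]>0)&(q[:,0]<479)&(q[:,1]>0)&(q[:,1]<639)
    print(y,[(int(x[0]),int(gsc[int(a),int(b)])) for x,(a,b),k in zip(P,q,ok) if k])
# finger profile: dark pixel extents at row of tip, left finger
for r in range(265,300,4):
    d=np.where(c["pixels"][r].max(1)<45)[0];sp=np.split(d,np.where(np.diff(d)>3)[0]+1);print(r,[(a[0],a[-1]) for a in sp if len(a)>2])
print([proj(c,s["eef_pos"]+R.from_euler("xyz",s["tcp_rot"]).as_matrix()@np.array(v))[0].round(1).tolist() for v in([0,-47.5,0],[10,-47.5,0],[0,-53.5,0],[10,-47.5,-20])])
E
```

```text
handle_mid []
panel [([249.8, 251.4], 0.74)]
pred panel [248.5 250.4] bar [321.5 249. ]
25 [(-75, 90), (-74, 90), (-73, 91), (-72, 87), (-71, 91), (-70, 90), (-69, 89), (-68, 86), (-67, 84), (-66, 93), (-65, 91), (-64, 92), (-63, 85), (-62, 87), (-61, 89), (-60, 88), (-59, 90), (-58, 89), (-57, 88), (-56, 88), (-55, 86), (-54, 92), (-53, 90), (-52, 92), (-51, 88), (-50, 87), (-49, 89), (-48, 90), (-47, 92), (-46, 60), (-45, 65), (-44, 91), (-43, 92), (-42, 91), (-41, 86), (-40, 86), (-39, 92), (-38, 90), (-37, 93), (-36, 89), (-35, 92), (-34, 84), (-33, 95), (-32, 89), (-31, 89)]
-60 [(-75, 113), (-74, 165), (-73, 151), (-72, 146), (-71, 151), (-70, 147), (-69, 152), (-68, 151), (-67, 144), (-66, 151), (-65, 157), (-64, 151), (-63, 137), (-62, 103), (-61, 104), (-60, 83), (-59, 81), (-58, 117), (-57, 142), (-56, 160), (-55, 170), (-54, 182), (-53, 183), (-52, 182), (-51, 175), (-50, 164), (-49, 140), (-48, 147), (-47, 148), (-46, 145), (-45, 167), (-44, 177), (-43, 180), (-42, 204), (-41, 212), (-40, 212), (-39, 215), (-38, 216), (-37, 215), (-36, 216), (-35, 213), (-34, 212), (-33, 212), (-32, 210), (-31, 209)]
265 []
269 []
273 [(np.int64(217), np.int64(220))]
277 [(np.int64(213), np.int64(224)), (np.int64(410), np.int64(420))]
281 [(np.int64(209), np.int64(224)), (np.int64(410), np.int64(425))]
285 [(np.int64(204), np.int64(224)), (np.int64(409), np.int64(430))]
289 [(np.int64(200), np.int64(225)), (np.int64(409), np.int64(434))]
293 [(np.int64(195), np.int64(225)), (np.int64(409), np.int64(438))]
297 [(np.int64(191), np.int64(225)), (np.int64(409), np.int64(442))]
[[294.7, 227.0], [276.9, 225.6], [294.7, 215.5], [293.5, 214.8]]
```

```bash
python3 -m inch '[[[0,0.012,0],0,-1],[[0,0,0.1],0,-1],[[0,0,0.1],0,-1],[[0,0,0.1],0,-1],[[0,0,0.1],0,-1],[[0,0,0.1],0,-1],[[0,0,0.1],0,-1],[[0,0,0.1],0,-1],[[0,0,0],0,-1],[[0,0,0],0,-1]]'; python3 go.py "(-94.1,-24,82)"
```

```text
t: 42.65
eef_pos: [645.3, 64.7, 102.8]
tcp_rot: [3.141, 0.0, 1.681]
ft_force: [-0.1, -0.5, -0.2]
opening: 1.0
grip_force: 0.0
here(dif) [-94.79 -24.13  96.78] world [645.3  64.7 102.8] yaw 1.6812 want 0.1131 F [-0.1 -0.5 -0.2]
(-94.1, -24, 82) world [644.6  64.5  88. ] tool units [-0.002 -0.012  0.246]
```

```bash
python3 -m inch '[[[0,-0.01,0],0,-1],[[0,0,0.03],0,-1],[[0,0,0.03],0,-1],[[0,0,0.03],0,-1],[[0,0,0.03],0,-1],[[0,0,0.03],0,-1],[[0,0,0.03],0,-1],[[0,0,0.03],0,-1],[[0,0,0.02],0,-1],[[0,0,0],0,-1]]'; python3 go.py
```

```text
t: 43.9
eef_pos: [644.5, 64.6, 88.7]
tcp_rot: [-3.141, 0.0, 1.681]
ft_force: [0.9, 0.1, 0.1]
opening: 1.001
grip_force: 0.0
here(dif) [-94.03 -24.17  82.74] world [644.5  64.6  88.7] yaw 1.6812 want 0.1131 F [0.9 0.1 0.1]
```

```bash
python3 -m inch '[[[0,0,0.01],0,-1],[[0,0,0.01],0,-1],[[0,0,0.01],0,-1],[[0,0,0.01],0,-1],[[0,0,0.01],0,-1],[[0,0,0.01],0,-1],[[0,0,0.01],0,-1],[[0,0,0.01],0,-1],[[0,0,0],0,-1],[[0,0,0],0,-1]]'; python3 go.py
```

```text
t: 45.15
eef_pos: [644.6, 64.6, 84.0]
tcp_rot: [3.142, 0.0, 1.681]
ft_force: [0.1, 0.4, 0.2]
opening: 0.997
grip_force: 0.0
here(dif) [-94.08 -24.13  78.05] world [644.6  64.6  84. ] yaw 1.6812 want 0.1131 F [0.1 0.4 0.2]
```

```bash
python3 -m inch '[[[0,0,0.007],0,-1],[[0,0,0.007],0,-1],[[0,0,0.007],0,-1],[[0,0,0.007],0,-1],[[0,0,0.007],0,-1],[[0,0,0],0,-1],[[0,0,0],0,-1],[[0,0,0],0,-1],[[0,0,0],0,-1],[[0,0,0],0,-1]]'; python3 go.py
```

```text
t: 46.4
eef_pos: [644.2, 64.6, 82.0]
tcp_rot: [-3.141, 0.0, 1.681]
ft_force: [-3.2, -0.5, 6.2]
opening: 1.001
grip_force: 2.7
here(dif) [-93.71 -24.16  76.05] world [644.2  64.6  82. ] yaw 1.6812 want 0.1131 F [-3.2 -0.5  6.2]
```

```bash
python3 -m inch '[[[0,-0.003,0.008],0,-1],[[0,-0.003,0.008],0,-1],[[0,-0.003,0.008],0,-1],[[0,-0.003,0.008],0,-1],[[0,-0.003,0.008],0,-1],[[0,0,0],0,-1],[[0,0,0],0,-1],[[0,0,0],0,-1],[[0,0,0],0,-1],[[0,0,0],0,-1]]'; python3 go.py
```

```text
t: 47.65
eef_pos: [643.0, 64.5, 79.9]
tcp_rot: [-3.14, 0.0, 1.681]
ft_force: [-5.0, -0.1, 8.9]
opening: 0.997
grip_force: 4.5
here(dif) [-92.47 -24.16  73.9 ] world [643.   64.5  79.9] yaw 1.6812 want 0.1131 F [-5.  -0.1  8.9]
```

```bash
python3 -m inch '[[[0,-0.004,0.005],0,-1],[[0,-0.004,0.005],0,-1],[[0,-0.004,0.005],0,-1],[[0,-0.003,0.005],0,-1],[[0,0,0.005],0,-1],[[0,0,0],0,-1],[[0,0,0],0,-1],[[0,0,0],0,-1],[[0,0,0],0,-1],[[0,0,0],0,-1]]'; python3 go.py
```

```text
t: 48.9
eef_pos: [642.1, 64.4, 78.6]
tcp_rot: [-3.14, 0.0, 1.681]
ft_force: [-6.0, -0.8, 10.4]
opening: 0.998
grip_force: 5.3
here(dif) [-91.57 -24.18  72.6 ] world [642.1  64.4  78.6] yaw 1.6813 want 0.1131 F [-6.  -0.8 10.4]
```

```bash
python3 -m inch '[[[0,-0.005,0.004],0,-1],[[0,-0.005,0.004],0,-1],[[0,-0.005,0.004],0,-1],[[0,-0.003,0.004],0,-1],[[0,0,0.004],0,-1],[[0,0,0],0,-1],[[0,0,0],0,-1],[[0,0,0],0,-1],[[0,0,0],0,-1],[[0,0,0],0,-1]]'; python3 go.py
```

```text
t: 50.15
eef_pos: [641.6, 64.3, 77.9]
tcp_rot: [3.142, 0.0, 1.681]
ft_force: [-4.4, 0.0, 13.8]
opening: 0.999
grip_force: 7.0
here(dif) [-91.05 -24.16  71.94] world [641.6  64.3  77.9] yaw 1.6813 want 0.1131 F [-4.4  0.  13.8]
```

```bash
python3 -m inch '[[[0,0,0.003],0,-1],[[0,0,0],0,-1],[[0,0,0],0,-1],[[0,0,0],0,-1],[[0,0,0],0,-1],[[0,0,0],0,-1],[[0,0,0],0,-1],[[0,0,0],0,-1],[[0,0,0],0,-1],[[0,0,0],0,-1]]'; python3 go.py
```

```text
t: 51.4
eef_pos: [641.6, 64.3, 77.9]
tcp_rot: [3.141, 0.0, 1.681]
ft_force: [-4.4, 0.7, 15.7]
opening: 0.996
grip_force: 7.6
here(dif) [-91.06 -24.15  71.9 ] world [641.6  64.3  77.9] yaw 1.6813 want 0.1131 F [-4.4  0.7 15.7]
```

```bash
python3 -m inch '[[[0,0.01,-0.02],0,-1],[[0,0.01,-0.04],0,-1],[[0,0.01,-0.06],0,-1],[[0,0.01,-0.08],0,-1],[[0,0,-0.1],0,-1],[[0,0,-0.2],0,-1],[[0,0,-0.3],0,-1],[[0,0,-0.4],0,-1],[[0,0,-0.5],0,-1],[[0,0,-0.5],0,-1]]'; python3 go.py
```

```text
t: 52.65
eef_pos: [644.1, 64.6, 210.9]
tcp_rot: [3.141, 0.0, 1.681]
ft_force: [-0.2, 0.7, 0.5]
opening: 0.997
grip_force: 0.0
here(dif) [-93.55 -24.19 204.93] world [644.1  64.6 210.9] yaw 1.6812 want 0.1131 F [-0.2  0.7  0.5]
```

```bash
python3 - <<'E'
from go import *
for n in("scene","side"):
    c=eyes.read_camera(n)
    for t,P in(("lock_ridge",[-65.4,24,88.1]),("handle_mid",[-54,0,124]),("panel",[-44.5,-24,59.4]),("stopper",[42,0,95]),("card_holder",None)):
        for k in eyes.spot_point(t,c)[:2]: print(n,t,round(k["score"],2),np.round(k["centre"],1),proj(c,W(p,P))[0].round(1) if P else "")
E
```

```text
scene lock_ridge 0.91 [286.5 349.2] [285.2 345.8]
scene handle_mid 0.88 [265.9 357.2] [266.2 354.4]
scene panel 0.82 [282.1 360.2] [281.5 361.7]
scene panel 0.22 [284.9 343. ] [281.5 361.7]
scene stopper 0.82 [246.6 338.7] [248.  336.1]
scene stopper 0.53 [229.3 380.4] [248.  336.1]
scene card_holder 0.83 [292.4 200.2] 
scene card_holder 0.2 [240.6 336.9] 
side lock_ridge 0.71 [235.4 247.8] [235.3 247.8]
side handle_mid 0.8 [227.1 250.1] [225.9 251.2]
side panel 0.91 [262.6 254.4] [262.6 256.3]
side stopper 0.83 [355.6 382.3] [240.8 303.7]
side stopper 0.71 [413.6 393.5] [240.8 303.7]
side card_holder 0.9 [205.5 341.4] 
side card_holder 0.18 [224.1 303.4]
```

The diffuser has not moved, the ridge matches its fully-aside position and the stopper is in the neck, so I'm handing it in.

```bash
python3 -c "
from cell import env;print(env.job_done())"
```

```text
the job is handed in; nothing more can be done
None
```

I seated the stopper, slid the cover against its stop, and pushed the button to its hard stop, held it over a second and released it. The job is handed in at about 53 s; I did not see the button come back out. The interface could not tilt the tool, so I pressed with one vertical finger behind the handle bar.

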